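Unbolt the lapping station's hatch and lever it ajar

ROBOT

A 6-joint arm with a two-finger parallel gripper is mounted at the origin on the work surface. World frame = base frame: x ahead of the robot, y to its left, z up, the work surface at z = 0. Lengths are in m, angles in rad, forces in N, time in s.
With the tool pointing down it reaches from about 0.275 to 0.725 m from the base axis. Payload 5.6 kg.
Tool frame: the origin (TCP) lies at the very end of the fingers, on their centre line; the grasp point (between the pads) lies 19 mm behind it; z points along the fingers, y is the line along which they close (so a half turn about z gives the same grasp; the last joint's range is limited). The gripper opens to 85 mm and grips with 20 to 120 N. Pads are 22 mm wide; open, the fingers measure 114 mm over their backs; the gripper's body (76 mm by 85 mm) begins 54 mm behind the grasp point. The pads swing forward as they close: fully open they stand 13 mm farther back than shut.
Start: joints at [-1, 0.255, 0.108, 0, -1.424, -0.285], TCP at [0.155, -0.528, 0.231] pointing down, gripper open.
Joint ranges: [-2.95, 2.95], [-1.21, 1.97], [-1.09, 1.5], [-2.87, 1.71], [-2.94, -0.07], [-3.05, 3.05]. Speed limits (rad/s): [2.57, 2.57, 3.14, 3.14, 3.14, 3.14].

INTERFACE

Orientations are given as a unit quaternion [w, x, y, z].
In Python, from cell import r gives the robot as it stands.
- The arm moves only by the tool drive_tool, never from a script. Its argument "moves" is a list of rows, each an object of numbers: "ax", "ay", "az": the turn, a rotation vector about the tool's x, y, z in rad; "x", "y", "z": the shift along the tool's x, y, z in m; "jaw": the closure, from 0 (fully open) to 1 (shut). In form: [{"ax": .., "ay": .., "az": .., "x": .., "y": .., "z": .., "jaw": ..}, ...]. A call has exactly 5 rows; each row is the pose to reach, as a shift and turn from the pose commanded when the call began, along the tool's axes at that moment; what a row does not reach only later rows make up. A row lasts 1/12 s, in which the tool goes at most 41.7 mm and 7.16 degrees, less where a joint would pass 70% of its speed; a pose out of reach is approached as far as the arm can. A call with a gripper value outside its range is refused whole. The fingers move at their own pace and stop on an object; "grip_force" is the grip in N (left out, the last holds). Time passes only in rows, so rows that repeat a pose let the fingers close, or fill a call up. It gives the time, the measured TCP pose, the force, the opening and the grip force at its end, in the units of the state.
- r.sense(): the state, without advancing time (a new reading comes with each control period).
- r.capture(name): name is "scene" or "side" or "wrist"; returns (picture, depth): 400x640x3 uint8, red, green, blue; 400x640 float32, m along the optical axis (not along the pixel's ray), 0 where there is no reading.
- r.calibration(name): a dict with "camera_matrix" (3x3 intrinsics, pixels), "pose" (4x4, takes a point from camera to world coordinates); the wrist camera has in their place "tool_from_camera" (4x4, takes a point from camera to tool coordinates, whose origin is the TCP and whose axes are the flange's). Camera axes: x right, y up, looking along -z (the intrinsics and any distortion apply to the point x, -y, -z); pixel columns grow to the right and rows downward; lengths in m; the calibration is good to about 2 mm. A picture is of the moment at which its call begins: read the wrist's pose just before it. calibration takes no time and is no camera call.
- r.finish_job(): hands the job in; it is judged then, once.
Trained networks look in the newest picture that a camera, given by its name, has taken for a name from the list of things; names that differ only in an ending like _2 or _b are one class to them, and where a whole thing is asked for, a point or a joint stands for the part that bears it (a point fixed in the world has none). Each returns a list of dicts, best first, with "confidence" (0 to 1); they miss things now and then, are a little off and sometimes report something else, mostly with a low value. They report only what shows in the picture. A call takes as long as a camera call. They do not tell look-alikes from the thing itself.
- r.silhouettes(camera, thing): "region" (400x640 bool, what is visible of it) and "rect" ([left, top, width, height] in pixels, round what is visible of it).
- r.mark_of(camera, thing): "xy" ([column, row] in pixels: a listed point, or the origin of a listed thing).
The state is a dict: "t": time; "q": joint angles; "dq": joint speeds; "effort": joint torques, N m; "position": TCP position; "ee_rot": TCP orientation; "force": force on the tool from outside, world axes, zero at the start; "ft_torque": the same for the moment, N m; "finger_gap": finger opening in m; "finger_force": force on a finger pad.
Only numpy, scipy, OpenCV 4.12 (cv2) and the standard library are available. Lean on these libraries where they do the work, as an engineer would, in place of code of your own. Each camera call takes 0.05 s, during which the arm holds its last target. There are 200 camera calls.

TASK

Open the steel hatch of the lapping station for service: lift the red-knobbed bolt handle clear of its notch and slide the bolt fully back, then press down the free end of the yellow pry bar that rests over the fulcrum block, so that the hatch's front lip is levered up by about 25 mm and stays ajar on its stiff hinge. Do not touch the hatch with the robot, since its face is freshly lapped, keep the bar seated on its fulcrum block, leave the other things where they are, and let go of everything at the end.

Things in the scene. Friction and masses are not known exactly. Their poses are not given: they have to be found in the camera images.
- station: Grey steel box of the lapping station, fixed, 240 (x) x 580 (y) x 55 mm high. Origin at table height below its front face, on the hatch's centre line; x points away from the robot into the box, y left along the front face, z up. It spans x 0 to 240, y -230 to +350. A round steel lap plate, 90 mm in radius, lies on it at x 120, y 235, its top parts up to 105 mm above the table.
- hatch: Steel hatch plate 180 x 180 x 8 mm, 1.2 to 1.8 kg, on the station's deck, with a brass strip (top 69 mm above the table) on its right edge. Origin: middle of its front lip's lower edge, 55 mm above the table when shut; the lip stands 25 mm out before the station's front face. Stiff hinge along the back edge: it stays where left; raising takes 15 to 22 N at the lip. The bolt's nose holds it shut.
- bolt_rod (a joint): How far (m) the bolt is drawn back: 0 is home (its nose lies 22 mm over the hatch's edge), 0.05 is fully back at its stop. It slides along the station's y axis; drawing it back moves it to -y (to the robot's right), away from the hatch. Friction about 2.5 N; it stays where it is left.
- bolt_handle (a joint): Angle (rad) of the bolt's handle about the rod: at 0 it lies in the notch, pointing to the robot (station -x) and 15 degrees above level; it grows as the knob is lifted up and over towards station +x; upright at 1.31, stop at 1.6. The bolt slides only above about 0.65; 0.9 is safe. Lifting takes about 1 N at the knob; the handle stays where it is left. It starts between 0 and 0.25.
- knob (a point): Centre of the red ball knob, 20 mm in diameter, at the end of the bolt handle (a round steel stem 8 mm thick), 58 mm from the rod's axis. While down it stands out before the station's front face or just over its edge, about 92 to 105 mm above the table, with free space before and below it.
- bolt_pivot (a point): Point on the rod's axis from which the handle grows, 77 mm above the table; it moves with the bolt. Its y axis lies along the rod (+y towards the hatch). The steel rod is 14 mm thick. The bolt's dark guide on the deck reaches 27 mm to either side of the axis and 10 mm above it.
- bar_press (a point): Place to press the pry bar: on its upper face, on the black free end nearest the robot, 15 mm from the end, about 95 mm above the table at first. The bar is loose yellow steel, 24 mm wide, 8 mm thick, 350 g; it lies along the station's x axis, sloping up 15 degrees towards the robot. Pressing it 40 mm down raises the lip by about 20 mm and takes 5 to 14 N. Let go, it stays tilted.
- bar_rib (a point): Axis of the round cross-rib under the bar, which sits in a groove of the fulcrum block; the bar rocks about it. It is 115 mm from the press place and 63 mm from the bar's toe, which lies under the hatch's lip. Its y axis lies along the rib.
- fulcrum_seat (a point): Where the rib's axis lies when seated: 55 mm above the table, over the middle of the fulcrum block, a fixed wooden block 44 x 50 mm in plan with steel cheeks that reach 66 mm above the table.
- jar: White jar with blue cap, 40 mm across, 50 mm high, bystander; origin under its centre.
- wrench: Steel wrench, 130 mm long, lying on the table, bystander.
- wash_bottle: White wash bottle with red cap, 60 mm across, 150 mm high, bystander; origin under its centre.
- puck: Brass lapping puck, 50 mm across, 22 mm high, bystander; origin under its centre.
- blank: Amber crystal blank, disc 40 mm across, 12 mm high, bystander; origin under its centre.
- brush: Blue brush, 140 mm long, lying on the table, bystander.
- tray: Grey divided tray 100 x 140 x 25 mm, bystander; origin under its centre.
There are look-alikes about, which are no part of the job. Of the things that look like the part that bears fulcrum_seat, take the one that is farthest from the robot's base at the start.

How it is judged:
By the outcome, as a careful person would: the job done as asked, in the order asked, and still so for the second after the job is handed in, with the robot touching nothing.
It also fails if it takes over 56 s, if anything falls off the work surface, if the arm or the gripper's body presses on something with over 40 N, if the wrist force passes 120 N, or if a joint passes its speed limit or range.

## Working session

There is one attempt and no reset: what is moved stays moved. The work goes in short steps, Python scripts to look and compute and a tool call to move; the robot and the scene stay as the last step left them, time stands still between calls to the robot, and variables do not carry over. Pictures are saved under pics/ and viewed, at most 10 in all, crops included, and the job is handed in when it is done.

Besides the shell and the picture viewer there is one more tool, called after "Emit:" in YAML: its name, and indented under it one key for each argument. drive_tool: Moves the arm, as the interface text tells. Its arguments: {"type":"object","properties":{"moves":{"type":"array"},"grip_force":{"type":"number"}},"required":["moves"]}

```bash
mkdir -p pics; cat > h.py <<'E'
from cell import r
import numpy as np, cv2
def world(cam,uv,depth,T=None,win=2):
    c=r.calibration(cam);K=np.array(c["camera_matrix"])
    P=np.array(c["pose"]) if "pose" in c else T
    u,v=uv;ui,vi=int(round(u)),int(round(v))
    w=depth[max(0,vi-win):vi+win+1,max(0,ui-win):ui+win+1];w=w[w>0]
    if len(w)==0:return None
    d=np.median(w)
    p=np.array([(u-K[0,2])/K[0,0]*d,-(v-K[1,2])/K[1,1]*d,-d,1])
    return (P@p)[:3]
def save(n,im):cv2.imwrite("pics/"+n,cv2.cvtColor(im,cv2.COLOR_RGB2BGR))
E
python3 - <<'E'
from h import *
print(r.calibration("scene").keys())
for cam in("scene","side"):
    im,d=r.capture(cam);save(cam+"0.png",im);np.save(cam+"_d.npy",d)
    for t in("knob","bolt_pivot","bar_press","bar_rib","fulcrum_seat","hatch","station"):
        for m in r.mark_of(cam,t):
            print(cam,t,round(m["confidence"],2),np.round(m["xy"]),np.round(world(cam,m["xy"],d),3) if world(cam,m["xy"],d) is not None else None)
print(r.sense())
E
```

```text
dict_keys(['camera_matrix', 'pose'])
scene knob 0.5 [205. 177.] [ 0.663 -0.014  0.096]
scene bolt_pivot 0.87 [181. 193.] [ 0.718 -0.021  0.081]
scene bar_press 0.76 [319. 179.] [0.502 0.153 0.096]
scene bar_press 0.36 [240. 250.] [0.72  0.176 0.063]
scene bar_rib 0.67 [282. 220.] [0.614 0.169 0.063]
scene fulcrum_seat 0.88 [279. 217.] [0.613 0.159 0.065]
scene fulcrum_seat 0.76 [426. 187.] [0.317 0.291 0.05 ]
scene fulcrum_seat 0.71 [348. 170.] [0.392 0.134 0.05 ]
scene fulcrum_seat 0.65 [240. 250.] [0.72  0.176 0.063]
scene fulcrum_seat 0.57 [315. 149.] [0.402 0.034 0.064]
scene hatch 0.78 [247. 221.] [0.664 0.122 0.063]
scene station 0.86 [240. 248.] [0.716 0.171 0.063]
side knob 0.43 [301. 148.] [ 0.663 -0.015  0.093]
side bolt_pivot 0.58 [286. 152.] [0.703 0.005 0.082]
side bar_press 0.93 [338. 180.] [0.502 0.144 0.096]
side bar_press 0.43 [304. 189.] [0.579 0.167 0.069]
side bar_rib 0.75 [293. 189.] [0.606 0.174 0.067]
side fulcrum_seat 0.87 [390. 178.] [0.398 0.03  0.066]
side fulcrum_seat 0.67 [382. 202.] [0.391 0.157 0.066]
side fulcrum_seat 0.66 [405. 247.] [0.314 0.312 0.066]
side fulcrum_seat 0.58 [297. 191.] [0.597 0.173 0.061]
side hatch 0.95 [285. 178.] [0.687 0.051 0.025]
side station 0.61 [274. 196.] [0.684 0.125 0.005]
{'t': 0.8, 'q': array([-1.00041575e+00,  2.55099248e-01,  1.08169080e-01, -3.27779219e-05,
       -1.42391161e+00, -2.84573108e-01]), 'dq': array([-0.00045562, -0.00154579, -0.00110908, -0.00105753,  0.00075202,
       -0.00012614]), 'effort': array([-1.58368844e-04, -3.86364269e+01,  2.38053507e+01,  5.36779314e+00,
       -5.00886381e-04, -2.85800780e-05]), 'position': array([ 0.15507053, -0.52765841,  0.23126628]), 'ee_rot': array([ 5.33270829e-06, -1.42415474e-01,  9.89806967e-01,  2.74004860e-05]), 'force': array([0.38315268, 0.28063772, 0.18842375]), 'ft_torque': array([ 0.00769593, -0.03165658,  0.01046549]), 'finger_force': 0.0, 'finger_gap': 0.08531396437098937}
```

View pics/scene0.png

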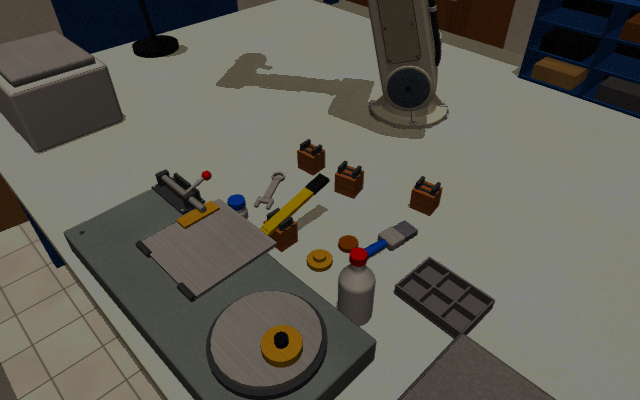

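View pics/side0.png

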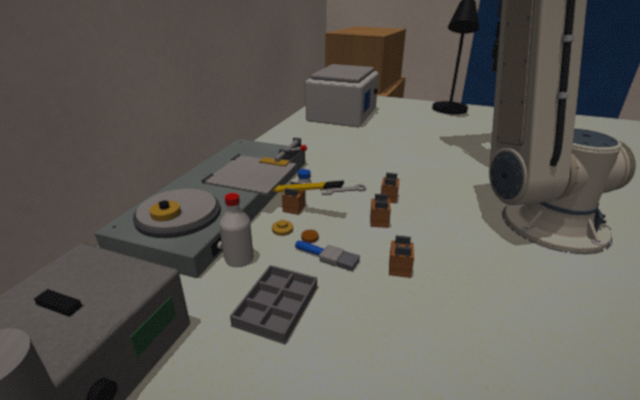

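The scene picture shows the only red-knobbed handle at (206,176), at the station's far right corner, and the only yellow bar, its black end at (319,181). There are four look-alike fulcrum blocks: (283,235) under the bar, (311,157), (348,180) and (426,195). The one at (283,235) is farthest from the base and carries the bar, so that is the one. I'll check it in a close crop and measure.

```bash
cat > m.py <<'E'
from h import *
def cloud(cam,d,mask,T=None):
    c=r.calibration(cam);K=np.array(c["camera_matrix"]);P=np.array(c["pose"]) if "pose" in c else T
    v,u=np.nonzero(mask&(d>0));z=d[v,u]
    p=np.stack([(u-K[0,2])/K[0,0]*z,-(v-K[1,2])/K[1,1]*z,-z,np.ones_like(z)])
    return (P@p)[:3].T
E
python3 - <<'E'
from m import *
for cam,kr,br in(("scene",(165,190,195,215),(170,245,255,335)),("side",(142,156,294,310),(174,196,270,346))):
    im,d=r.capture(cam);h=cv2.cvtColor(im,cv2.COLOR_RGB2HSV)
    def box(b):
        m=np.zeros(d.shape,bool);m[b[0]:b[1],b[2]:b[3]]=1;return m
    red=box(kr)&((h[...,0]<8)|(h[...,0]>172))&(h[...,1]>150)&(h[...,2]>60)
    p=cloud(cam,d,red);print(cam,"red",red.sum(),np.round(np.median(p,0),4),np.round(p.min(0),3),np.round(p.max(0),3))
    yel=box(br)&(h[...,0]>20)&(h[...,0]<35)&(h[...,1]>150)
    p=cloud(cam,d,yel);p=p[p[:,2]>.055];c=p.mean(0);_,_,V=np.linalg.svd(p-c);
    print("yel",len(p),np.round(c,4),np.round(V[0],4),np.round(p[p[:,0].argmin()],3),np.round(p[p[:,0].argmax()],3))
    blk=box(br)&(h[...,2]<50)
    p=cloud(cam,d,blk);p=p[p[:,2]>.08];print("blk",len(p),np.round(p.mean(0),4),np.round(p[p[:,0].argmin()],3),np.round(p[p[:,0].argmax()],3))
    for t in("hatch","bolt_pivot","wash_bottle","jar"):
        for s in r.silhouettes(cam,t)[:1]:
            q=cloud(cam,d,s["region"]);
            if t=="hatch":
                q=q[(q[:,2]>.055)&(q[:,2]<.07)];
                print("minrect",cv2.minAreaRect((q[:,:2]*1000).astype(np.float32)))
            print(t,round(s["confidence"],2),s["rect"],np.round(np.median(q,0),3))
    if cam=="scene":save("crop1.png",cv2.resize(im[140:270,140:350],None,fx=3.6,fy=3.6,interpolation=cv2.INTER_CUBIC))
E
```

```text
scene red 54 [ 0.6605 -0.0152  0.1   ] [ 0.651 -0.024  0.094] [ 0.668 -0.009  0.105]
yel 617 [0.5909 0.1567 0.0705] [ 0.9686  0.0172 -0.2482] [0.501 0.167 0.089] [0.661 0.162 0.064]
blk 245 [0.5102 0.1575 0.0912] [0.489 0.146 0.097] [0.532 0.147 0.087]
minrect ((748.1470336914062, 110.260009765625), (186.12445068359375, 198.92527770996094), 0.7571707963943481)
hatch 0.85 [143.6, 199.7, 132.2, 98.4] [0.757 0.128 0.063]
bolt_pivot 0.72 [161.0, 169.1, 49.9, 44.5] [ 0.712 -0.017  0.083]
wash_bottle 0.82 [337.7, 248.7, 35.0, 77.2] [0.65  0.395 0.093]
jar 0.56 [226.9, 191.1, 21.9, 27.6] [0.634 0.052 0.048]
side red 24 [ 0.6569 -0.0126  0.0972] [ 0.65  -0.075  0.073] [ 0.693 -0.01   0.104]
yel 237 [0.5882 0.1608 0.0715] [ 0.9705 -0.0326 -0.2389] [0.529 0.167 0.088] [0.659 0.149 0.055]
blk 103 [0.508  0.1628 0.0914] [0.487 0.159 0.095] [0.529 0.167 0.085]
bolt_pivot 0.47 [274.5, 139.2, 30.2, 20.2] [ 0.707 -0.013  0.085]
wash_bottle 0.91 [215.7, 192.4, 36.7, 77.4] [0.625 0.399 0.079]
jar 0.68 [301.6, 170.1, 8.8, 12.1] [0.628 0.05  0.043]
```

View pics/crop1.png

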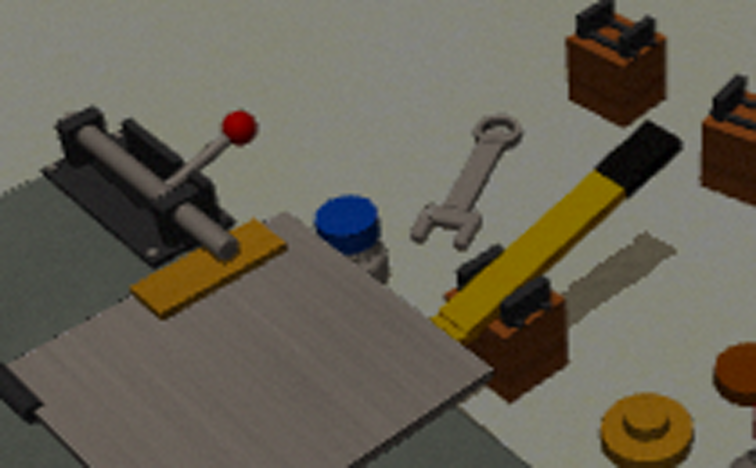

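The crop shows the bolt handle with its red knob at crop (240,127), free on all sides. It also shows the bar seated between the cheeks of the block at crop (520,330), which is the chosen one. The station's yaw is about 0. I'll approach the knob from above, closing the fingers along world y.

Emit:
drive_tool:
  moves:
    - {"x": -0.035, "y": 0.019, "az": 0.06}
    - {"x": -0.07, "y": 0.038, "az": 0.12}
    - {"x": -0.105, "y": 0.057, "az": 0.18}
    - {"x": -0.14, "y": 0.077, "az": 0.24, "jaw": 0.3}
    - {"x": -0.175, "y": 0.097, "az": 0.286, "jaw": 0.5}

```text
invalid input at $.moves[0]: expected keys ax, ay, az, x, y, z, jaw
```

Emit:
drive_tool:
  moves:
    - {"x": -0.035, "y": 0.019, "z": 0, "ax": 0, "ay": 0, "az": 0.06, "jaw": 0}
    - {"x": -0.07, "y": 0.038, "z": 0, "ax": 0, "ay": 0, "az": 0.12, "jaw": 0}
    - {"x": -0.105, "y": 0.057, "z": 0, "ax": 0, "ay": 0, "az": 0.18, "jaw": 0.2}
    - {"x": -0.14, "y": 0.077, "z": 0, "ax": 0, "ay": 0, "az": 0.24, "jaw": 0.4}
    - {"x": -0.175, "y": 0.097, "z": 0, "ax": 0, "ay": 0, "az": 0.286, "jaw": 0.5}
  grip_force: 20

```text
t: 1.72
position: [0.2965, -0.3838, 0.2314]
ee_rot: [0.0, 0.002, 1.0, -0.0]
force: [0.7, -1.1, -0.3]
finger_gap: 0.0516
finger_force: 0.0
```

Emit:
drive_tool:
  moves:
    - {"x": -0.027, "y": 0.029, "z": 0, "ax": 0, "ay": 0, "az": 0, "jaw": 0.5}
    - {"x": -0.055, "y": 0.058, "z": 0, "ax": 0, "ay": 0, "az": 0, "jaw": 0.5}
    - {"x": -0.082, "y": 0.087, "z": 0, "ax": 0, "ay": 0, "az": 0, "jaw": 0.5}
    - {"x": -0.11, "y": 0.116, "z": 0, "ax": 0, "ay": 0, "az": 0, "jaw": 0.5}
    - {"x": -0.137, "y": 0.145, "z": 0, "ax": 0, "ay": 0, "az": 0, "jaw": 0.5}

```text
t: 2.13
position: [0.4338, -0.2385, 0.2316]
ee_rot: [0.0, -0.0, 1.0, -0.0]
force: [0.7, 0.5, -0.4]
finger_gap: 0.0427
finger_force: 0.0
```

Emit:
drive_tool:
  moves:
    - {"x": -0.027, "y": 0.029, "z": 0, "ax": 0, "ay": 0, "az": 0, "jaw": 0.6}
    - {"x": -0.055, "y": 0.058, "z": 0, "ax": 0, "ay": 0, "az": 0, "jaw": 0.6}
    - {"x": -0.082, "y": 0.087, "z": 0, "ax": 0, "ay": 0, "az": 0, "jaw": 0.6}
    - {"x": -0.11, "y": 0.116, "z": 0, "ax": 0, "ay": 0, "az": 0, "jaw": 0.6}
    - {"x": -0.137, "y": 0.145, "z": 0, "ax": 0, "ay": 0, "az": 0, "jaw": 0.6}

```text
t: 2.55
position: [0.5708, -0.0936, 0.2314]
ee_rot: [0.0, -0.0, 1.0, -0.0]
force: [-0.9, -1.5, 0.7]
finger_gap: 0.0341
finger_force: 0.0
```

Emit:
drive_tool:
  moves:
    - {"x": -0.02, "y": 0.025, "z": 0, "ax": 0, "ay": 0, "az": 0, "jaw": 0.6}
    - {"x": -0.04, "y": 0.05, "z": 0, "ax": 0, "ay": 0, "az": 0, "jaw": 0.6}
    - {"x": -0.06, "y": 0.07, "z": 0, "ax": 0, "ay": 0, "az": 0, "jaw": 0.6}
    - {"x": -0.06, "y": 0.08, "z": 0, "ax": 0, "ay": 0, "az": 0, "jaw": 0.6}
    - {"x": -0.06, "y": 0.08, "z": 0, "ax": 0, "ay": 0, "az": 0, "jaw": 0.6}

```text
t: 2.97
position: [0.6302, -0.0131, 0.23]
ee_rot: [-0.001, -0.001, 1.0, 0.0]
force: [-0.3, 0.1, -0.3]
finger_gap: 0.0343
finger_force: 0.0
```

```bash
cat >> m.py <<'E'
from scipy.spatial.transform import Rotation as R
def toolT():
    s=r.sense();w,x,y,z=s["ee_rot"];T=np.eye(4);T[:3,:3]=R.from_quat([x,y,z,w]).as_matrix();T[:3,3]=s["position"]
    return T
def wristT():return toolT()@np.array(r.calibration("wrist")["tool_from_camera"])
E
python3 - <<'E'
from m import *
T=wristT();im,d=r.capture("wrist");save("w1.png",im)
print(toolT()[:3,3],np.round(T,2).tolist())
h=cv2.cvtColor(im,cv2.COLOR_RGB2HSV)
red=((h[...,0]<6)|(h[...,0]>173))&(h[...,1]>170)&(h[...,2]>50)
p=cloud("wrist",d,red,T);print(red.sum(),np.round(np.median(p,0),4),np.round(np.percentile(p,[2,98],axis=0),3))
for t in("knob","bolt_pivot","bar_press","bar_rib"):
    for m in r.mark_of("wrist",t):print(t,m["confidence"],np.round(m["xy"]),world("wrist",m["xy"],d,T))
E
```

```text
[ 0.62979419 -0.01445091  0.23071982] [[-0.0, -0.96, -0.27, 0.56], [1.0, -0.0, -0.0, -0.01], [-0.0, -0.27, 0.96, 0.37], [0.0, 0.0, 0.0, 1.0]]
408 [ 0.6585 -0.0175  0.1001] [[ 0.649 -0.028  0.028]
 [ 0.679  0.354  0.104]]
knob 0.73 [310. 218.] [ 0.65602288 -0.02284769  0.10310535]
bolt_pivot 0.74 [317. 261.] [ 0.7097204  -0.01638365  0.0834861 ]
bolt_pivot 0.66 [425. 213.] [0.66412348 0.09731734 0.06324613]
bar_press 0.59 [524.  36.] [0.5009167  0.15238054 0.0942471 ]
bar_rib 0.95 [482. 165.] [0.61217979 0.14922597 0.06536315]
```

View pics/w1.png

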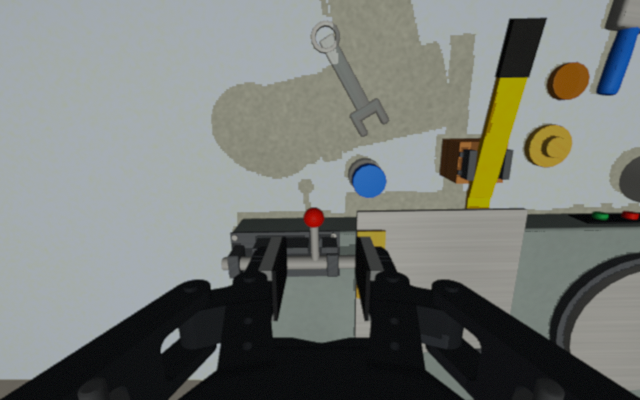

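The wrist view shows the knob at (314,218) between the finger lines. Its rod is level in the picture, the hatch is to its right, and the bar's end is at (524,36). The knob centre is about (0.660, -0.017, 0.095). I'll descend with the fingers on either side of it.

Emit:
drive_tool:
  moves:
    - {"x": -0.03, "y": -0.003, "z": 0.03, "ax": 0, "ay": 0, "az": 0, "jaw": 0.6}
    - {"x": -0.03, "y": -0.003, "z": 0.06, "ax": 0, "ay": 0, "az": 0, "jaw": 0.6}
    - {"x": -0.03, "y": -0.003, "z": 0.09, "ax": 0, "ay": 0, "az": 0, "jaw": 0.6}
    - {"x": -0.03, "y": -0.003, "z": 0.11, "ax": 0, "ay": 0, "az": 0, "jaw": 0.6}
    - {"x": -0.03, "y": -0.003, "z": 0.11, "ax": 0, "ay": 0, "az": 0, "jaw": 0.6}

```text
t: 3.63
position: [0.6563, -0.0193, 0.116]
ee_rot: [-0.005, 0.001, 1.0, -0.0]
force: [-0.4, 0.4, -0.4]
finger_gap: 0.0345
finger_force: 0.0
```

Emit:
drive_tool:
  moves:
    - {"x": 0, "y": 0, "z": 0.015, "ax": 0, "ay": 0, "az": 0, "jaw": 0.6}
    - {"x": 0, "y": 0, "z": 0.03, "ax": 0, "ay": 0, "az": 0, "jaw": 0.6}
    - {"x": 0, "y": 0, "z": 0.044, "ax": 0, "ay": 0, "az": 0, "jaw": 0.6}
    - {"x": 0, "y": 0, "z": 0.044, "ax": 0, "ay": 0, "az": 0, "jaw": 0.7}
    - {"x": 0, "y": 0, "z": 0.044, "ax": 0, "ay": 0, "az": 0, "jaw": 0.7}

```text
t: 4.05
position: [0.66, -0.019, 0.0787]
ee_rot: [0.0, 0.0, 1.0, -0.0]
force: [0.2, 0.8, -0.3]
finger_gap: 0.0254
finger_force: 0.0
```

```bash
python3 - <<'E'
from m import *
im,d=r.capture("scene");save("s2.png",cv2.resize(im[110:240,140:320],None,fx=4,fy=4,interpolation=cv2.INTER_CUBIC))
s=r.sense();print(s["position"],s["force"],s["finger_gap"])
E
```

```text
[ 0.66056278 -0.01884769  0.07937572] [ 0.09720198 -0.43299203 -0.2005453 ] 0.025360209676065032
```

View pics/s2.png

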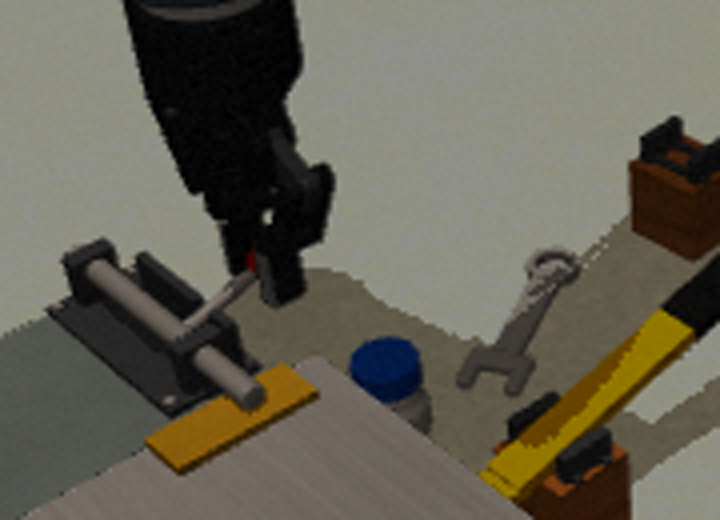

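The crop shows the knob at (252,262), sitting between the two fingers. I'll close on it.

Emit:
drive_tool:
  moves:
    - {"x": 0, "y": 0, "z": 0, "ax": 0, "ay": 0, "az": 0, "jaw": 0.9}
    - {"x": 0, "y": 0, "z": 0, "ax": 0, "ay": 0, "az": 0, "jaw": 0.9}
    - {"x": 0, "y": 0, "z": 0, "ax": 0, "ay": 0, "az": 0, "jaw": 0.9}
    - {"x": 0, "y": 0, "z": 0, "ax": 0, "ay": 0, "az": 0, "jaw": 0.9}
    - {"x": 0, "y": 0, "z": 0, "ax": 0, "ay": 0, "az": 0, "jaw": 0.9}
  grip_force: 20

```text
t: 4.52
position: [0.6603, -0.0195, 0.0783]
ee_rot: [0.001, 0.0, 1.0, -0.001]
force: [-0.5, -5.9, 0.2]
finger_gap: 0.0182
finger_force: 19.5
```

Emit:
drive_tool:
  moves:
    - {"x": -0.001, "y": -0.002, "z": -0.003, "ax": 0, "ay": 0, "az": 0, "jaw": 0.9}
    - {"x": -0.003, "y": -0.002, "z": -0.007, "ax": 0, "ay": 0, "az": 0, "jaw": 0.9}
    - {"x": -0.0055, "y": -0.002, "z": -0.012, "ax": 0, "ay": 0, "az": 0, "jaw": 0.9}
    - {"x": -0.0095, "y": -0.002, "z": -0.017, "ax": 0, "ay": 0, "az": 0, "jaw": 0.9}
    - {"x": -0.014, "y": -0.002, "z": -0.022, "ax": 0, "ay": 0, "az": 0, "jaw": 0.9}

```text
t: 4.93
position: [0.6732, -0.0199, 0.0997]
ee_rot: [-0.001, 0.0, 1.0, 0.0]
force: [-4.2, 0.5, -0.9]
finger_gap: 0.018
finger_force: 19.7
```

Emit:
drive_tool:
  moves:
    - {"x": -0.005, "y": 0, "z": -0.004, "ax": 0, "ay": 0, "az": 0, "jaw": 0.9}
    - {"x": -0.01, "y": 0, "z": -0.008, "ax": 0, "ay": 0, "az": 0, "jaw": 0.9}
    - {"x": -0.016, "y": 0, "z": -0.011, "ax": 0, "ay": 0, "az": 0, "jaw": 0.9}
    - {"x": -0.023, "y": 0, "z": -0.014, "ax": 0, "ay": 0, "az": 0, "jaw": 0.9}
    - {"x": -0.023, "y": 0, "z": -0.014, "ax": 0, "ay": 0, "az": 0, "jaw": 0.9}

```text
t: 5.35
position: [0.6989, -0.0198, 0.1143]
ee_rot: [0.002, -0.0, 1.0, 0.0]
force: [-1.3, 2.0, 0.8]
finger_gap: 0.0178
finger_force: 19.8
```

Forces stay small, so the knob followed. Now I'll slide the bolt 50 mm toward -y.

Emit:
drive_tool:
  moves:
    - {"x": 0, "y": -0.004, "z": 0, "ax": 0, "ay": 0, "az": 0, "jaw": 0.9}
    - {"x": 0, "y": -0.01, "z": 0, "ax": 0, "ay": 0, "az": 0, "jaw": 0.9}
    - {"x": 0, "y": -0.017, "z": 0, "ax": 0, "ay": 0, "az": 0, "jaw": 0.9}
    - {"x": 0, "y": -0.024, "z": 0, "ax": 0, "ay": 0, "az": 0, "jaw": 0.9}
    - {"x": 0, "y": -0.03, "z": 0, "ax": 0, "ay": 0, "az": 0, "jaw": 0.9}

```text
t: 5.77
position: [0.6966, -0.0513, 0.113]
ee_rot: [0.0, 0.0, 1.0, 0.0]
force: [0.7, 2.2, -2.3]
finger_gap: 0.0176
finger_force: 19.7
```

Emit:
drive_tool:
  moves:
    - {"x": 0, "y": -0.006, "z": 0, "ax": 0, "ay": 0, "az": 0, "jaw": 0.9}
    - {"x": 0, "y": -0.012, "z": 0, "ax": 0, "ay": 0, "az": 0, "jaw": 0.9}
    - {"x": 0, "y": -0.017, "z": 0, "ax": 0, "ay": 0, "az": 0, "jaw": 0.9}
    - {"x": 0, "y": -0.02, "z": 0, "ax": 0, "ay": 0, "az": 0, "jaw": 0.9}
    - {"x": 0, "y": -0.022, "z": 0, "ax": 0, "ay": 0, "az": 0, "jaw": 0.9}

```text
t: 6.18
position: [0.6966, -0.0702, 0.1127]
ee_rot: [-0.0, 0.0, 1.0, 0.002]
force: [-0.2, 14.0, -0.8]
finger_gap: 0.0175
finger_force: 20.3
```

```bash
python3 - <<'E'
from m import *
im,d=r.capture("scene");save("s3.png",cv2.resize(im[90:240,120:320],None,fx=4,fy=4,interpolation=cv2.INTER_CUBIC))
s=r.sense();print(s["position"],s["force"],s["finger_gap"])
E
```

```text
[ 0.69660852 -0.06996474  0.11278037] [-0.3267124   9.3343172  -2.00927723] 0.01766276943884287
```

View pics/s3.png

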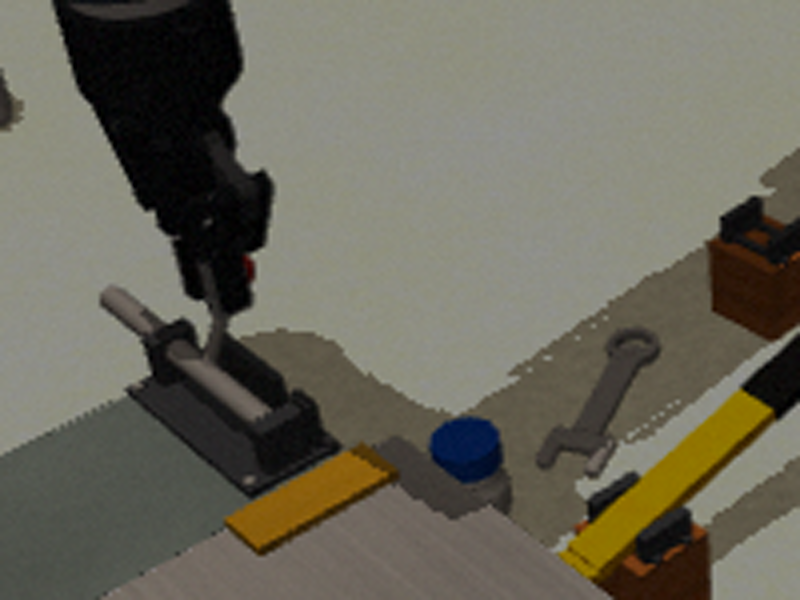

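The bolt's nose is now clear of the hatch at crop (265,415), and 14 N shows it is at the stop. I'll relieve the preload, open, and rise.

Emit:
drive_tool:
  moves:
    - {"x": 0, "y": 0.001, "z": 0, "ax": 0, "ay": 0, "az": 0, "jaw": 0.9}
    - {"x": 0, "y": 0.0015, "z": 0, "ax": 0, "ay": 0, "az": 0, "jaw": 0.7}
    - {"x": 0, "y": 0.0015, "z": 0, "ax": 0, "ay": 0, "az": 0, "jaw": 0.6}
    - {"x": 0, "y": 0.0015, "z": 0, "ax": 0, "ay": 0, "az": 0, "jaw": 0.5}
    - {"x": 0, "y": 0.0015, "z": 0, "ax": 0, "ay": 0, "az": 0, "jaw": 0.5}

```text
t: 6.65
position: [0.6967, -0.0717, 0.1137]
ee_rot: [0.0, 0.0, 1.0, -0.0]
force: [0.1, -0.0, -0.2]
finger_gap: 0.0429
finger_force: 0.0
```

Emit:
drive_tool:
  moves:
    - {"x": 0, "y": 0, "z": -0.02, "ax": 0, "ay": 0, "az": 0, "jaw": 0.5}
    - {"x": 0, "y": 0, "z": -0.04, "ax": 0, "ay": 0, "az": 0, "jaw": 0.5}
    - {"x": 0, "y": 0, "z": -0.07, "ax": 0, "ay": 0, "az": 0, "jaw": 0.5}
    - {"x": 0.02, "y": 0, "z": -0.09, "ax": 0, "ay": 0, "az": 0, "jaw": 0.5}
    - {"x": 0.05, "y": 0, "z": -0.1, "ax": 0, "ay": 0, "az": 0, "jaw": 0.7}

```text
t: 7.07
position: [0.6484, -0.0717, 0.2154]
ee_rot: [0.002, 0.0, 1.0, -0.001]
force: [-0.7, 0.4, 0.5]
finger_gap: 0.0318
finger_force: 0.0
```

Emit:
drive_tool:
  moves:
    - {"x": 0.027, "y": 0.02, "z": 0, "ax": 0, "ay": 0, "az": 0, "jaw": 1}
    - {"x": 0.055, "y": 0.045, "z": 0, "ax": 0, "ay": 0, "az": 0, "jaw": 1}
    - {"x": 0.08, "y": 0.075, "z": 0, "ax": 0, "ay": 0, "az": 0, "jaw": 1}
    - {"x": 0.1, "y": 0.1, "z": 0, "ax": 0, "ay": 0, "az": 0, "jaw": 1}
    - {"x": 0.1, "y": 0.1, "z": 0, "ax": 0, "ay": 0, "az": 0, "jaw": 1}

```text
t: 7.48
position: [0.544, 0.0318, 0.2147]
ee_rot: [0.001, -0.001, 1.0, 0.001]
force: [1.4, 0.1, 0.3]
finger_gap: 0.0004
finger_force: 0.0
```

```bash
python3 - <<'E'
from m import *
T=wristT();im,d=r.capture("wrist");save("w2.png",im)
s=r.sense();print(s["position"],s["force"],s["finger_gap"])
for t in("knob","bolt_pivot","bar_press","bar_rib"):
    for m in r.mark_of("wrist",t)[:1]:print(t,m["confidence"],np.round(m["xy"]),world("wrist",m["xy"],d,T))
P=cloud("wrist",d,np.ones(d.shape,bool),T)
im2,d2=r.capture("scene");
for n,c in(("wrist",P),("scene",cloud("scene",d2,np.ones(d.shape,bool)))):
    # bar near press
    q=c[(abs(c[:,0]-.505)<.02)&(abs(c[:,1]-.157)<.03)&(c[:,2]>.08)&(c[:,2]<.11)]
    print(n,len(q),np.round(np.percentile(q,[1,50,99],axis=0),4).tolist())
    q=c[(abs(c[:,0]-.57)<.01)&(abs(c[:,1]-.157)<.03)&(c[:,2]>.068)&(c[:,2]<.1)]
    print(n,len(q),np.round(np.percentile(q,[1,50,99],axis=0),4).tolist())
for m in r.mark_of("scene","knob"):print(m["confidence"],m["xy"],world("scene",m["xy"],d2))
E
```

```text
[0.545448   0.03044412 0.21461924] [ 0.07303944 -0.0101186   0.07898252] 5.115718603222558e-05
knob 0.39 [209. 352.] [ 0.5511166  -0.00500438  0.27360078]
bolt_pivot 0.52 [519. 158.] [0.52489713 0.25409151 0.01235399]
bar_press 0.68 [464. 144.] [0.50140962 0.15244328 0.09440931]
bar_rib 0.75 [434. 248.] [0.60998126 0.14874149 0.06548584]
wrist 1546 [[0.4864, 0.1404, 0.0831], [0.5044, 0.1522, 0.0928], [0.5244, 0.1667, 0.0981]]
wrist 502 [[0.5605, 0.1428, 0.069], [0.5695, 0.1535, 0.076], [0.5797, 0.1671, 0.0792]]
scene 221 [[0.4881, 0.1416, 0.0828], [0.5061, 0.1583, 0.0921], [0.5248, 0.1692, 0.0984]]
scene 118 [[0.5601, 0.1442, 0.0692], [0.5702, 0.1589, 0.0752], [0.5795, 0.1691, 0.0804]]
0.56 [180.9, 155.4] [ 0.68143709 -0.06293639  0.13299482]
```

View pics/w2.png

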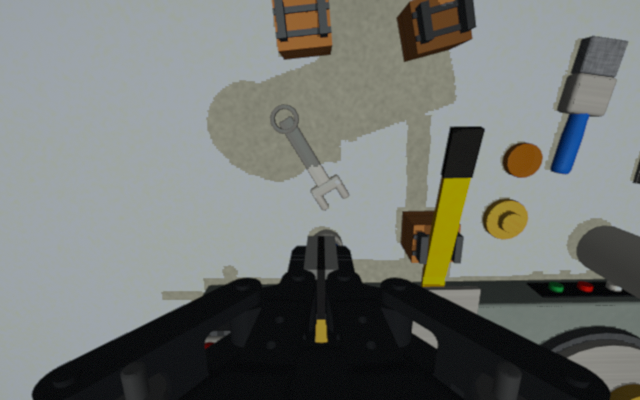

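The wrist view shows the bar seated, its black end at (465,150), on its block at (430,235), with nothing in the way. The bar's press place is about (0.503, 0.155, 0.095). I'll move above it with the fingers shut.

Emit:
drive_tool:
  moves:
    - {"x": 0.01, "y": 0.03, "z": 0, "ax": 0, "ay": 0, "az": 0, "jaw": 1}
    - {"x": 0.022, "y": 0.065, "z": 0, "ax": 0, "ay": 0, "az": 0, "jaw": 1}
    - {"x": 0.033, "y": 0.1, "z": 0.015, "ax": 0, "ay": 0, "az": 0, "jaw": 1}
    - {"x": 0.0425, "y": 0.125, "z": 0.04, "ax": 0, "ay": 0, "az": 0, "jaw": 1}
    - {"x": 0.0425, "y": 0.125, "z": 0.07, "ax": 0, "ay": 0, "az": 0, "jaw": 1}

```text
t: 8.25
position: [0.5047, 0.1579, 0.1438]
ee_rot: [0.002, -0.001, 1.0, 0.001]
force: [-0.0, -0.4, -0.5]
finger_gap: 0.0002
finger_force: 0.0
```

Emit:
drive_tool:
  moves:
    - {"x": 0, "y": 0, "z": 0.015, "ax": 0, "ay": 0, "az": 0, "jaw": 1}
    - {"x": 0, "y": 0, "z": 0.03, "ax": 0, "ay": 0, "az": 0, "jaw": 1}
    - {"x": 0, "y": 0, "z": 0.038, "ax": 0, "ay": 0, "az": 0, "jaw": 1}
    - {"x": 0, "y": 0, "z": 0.042, "ax": 0, "ay": 0, "az": 0, "jaw": 1}
    - {"x": 0, "y": 0, "z": 0.046, "ax": 0, "ay": 0, "az": 0, "jaw": 1}

```text
t: 8.67
position: [0.5049, 0.1539, 0.0972]
ee_rot: [0.0, 0.0, 1.0, -0.0]
force: [0.8, -0.1, 0.3]
finger_gap: -0.0001
finger_force: 0.0
```

Emit:
drive_tool:
  moves:
    - {"x": 0.002, "y": 0.001, "z": 0.005, "ax": 0, "ay": 0, "az": 0, "jaw": 1}
    - {"x": 0.003, "y": 0.001, "z": 0.01, "ax": 0, "ay": 0, "az": 0, "jaw": 1}
    - {"x": 0.004, "y": 0.001, "z": 0.016, "ax": 0, "ay": 0, "az": 0, "jaw": 1}
    - {"x": 0.005, "y": 0.001, "z": 0.022, "ax": 0, "ay": 0, "az": 0, "jaw": 1}
    - {"x": 0.006, "y": 0.001, "z": 0.028, "ax": 0, "ay": 0, "az": 0, "jaw": 1}

```text
t: 9.08
position: [0.498, 0.1551, 0.0711]
ee_rot: [0.0, 0.0, 1.0, 0.0]
force: [-7.5, 0.3, 12.8]
finger_gap: 0.0002
finger_force: 5.9
```

Emit:
drive_tool:
  moves:
    - {"x": 0.001, "y": 0, "z": 0.005, "ax": 0, "ay": 0, "az": 0, "jaw": 1}
    - {"x": 0.001, "y": 0, "z": 0.01, "ax": 0, "ay": 0, "az": 0, "jaw": 1}
    - {"x": 0.001, "y": 0, "z": 0.015, "ax": 0, "ay": 0, "az": 0, "jaw": 1}
    - {"x": 0.001, "y": 0, "z": 0.019, "ax": 0, "ay": 0, "az": 0, "jaw": 1}
    - {"x": 0.001, "y": 0, "z": 0.019, "ax": 0, "ay": 0, "az": 0, "jaw": 1}

```text
t: 9.5
position: [0.496, 0.1549, 0.0509]
ee_rot: [-0.001, 0.0, 1.0, -0.0]
force: [-7.1, -0.3, 8.0]
finger_gap: -0.0002
finger_force: 4.3
```

```bash
cat > lip.py <<'E'
from m import *
s=r.sense();print(s["position"],s["force"])
for cam in("scene","side"):
    im,d=r.capture(cam);c=cloud(cam,d,np.ones(d.shape,bool))
    q=c[(abs(c[:,1]-.10)<.025)&(c[:,0]>.66)&(c[:,0]<.82)&(c[:,2]>.05)&(c[:,2]<.12)]
    for a in(.665,.68,.72,.76,.80):
        z=q[abs(q[:,0]-a)<.008][:,2];print(cam,a,len(z),np.round(np.percentile(z,[50,90]),4) if len(z) else None)
    save(cam+"_lip%d.png"%(s["t"]*100),im)
E
python3 lip.py
```

```text
[0.49600425 0.15488905 0.05094358] [-7.13558415 -0.28257881  8.02687667]
scene 0.665 85 [0.0871 0.0881]
scene 0.68 156 [0.0855 0.087 ]
scene 0.72 168 [0.0797 0.0815]
scene 0.76 175 [0.0745 0.0759]
scene 0.8 190 [0.0687 0.0705]
side 0.665 52 [0.0875 0.0888]
side 0.68 47 [0.0861 0.0879]
side 0.72 39 [0.081  0.0827]
side 0.76 41 [0.0759 0.0771]
side 0.8 39 [0.0704 0.0716]
```

The lip is about 25 mm up, as intended. I'll lift straight off, easing the sideways load first.

Emit:
drive_tool:
  moves:
    - {"x": 0.0015, "y": 0, "z": 0, "ax": 0, "ay": 0, "az": 0, "jaw": 1}
    - {"x": 0.0015, "y": 0, "z": -0.003, "ax": 0, "ay": 0, "az": 0, "jaw": 1}
    - {"x": 0.0015, "y": 0, "z": -0.01, "ax": 0, "ay": 0, "az": 0, "jaw": 1}
    - {"x": 0.0015, "y": 0, "z": -0.03, "ax": 0, "ay": 0, "az": 0, "jaw": 1}
    - {"x": 0.0015, "y": 0, "z": -0.06, "ax": 0, "ay": 0, "az": 0, "jaw": 1}

```text
t: 10.02
position: [0.4943, 0.1544, 0.1094]
ee_rot: [-0.002, 0.0, 1.0, -0.001]
force: [1.1, 0.1, -0.6]
finger_gap: 0.0001
finger_force: 0.0
```

Emit:
drive_tool:
  moves:
    - {"x": 0, "y": 0, "z": -0.03, "ax": 0, "ay": 0, "az": 0, "jaw": 1}
    - {"x": 0.02, "y": 0, "z": -0.06, "ax": 0, "ay": 0, "az": 0, "jaw": 1}
    - {"x": 0.04, "y": -0.03, "z": -0.09, "ax": 0, "ay": 0, "az": 0, "jaw": 1}
    - {"x": 0.06, "y": -0.06, "z": -0.1, "ax": 0, "ay": 0, "az": 0, "jaw": 1}
    - {"x": 0.06, "y": -0.06, "z": -0.1, "ax": 0, "ay": 0, "az": 0, "jaw": 1}

```text
t: 10.43
position: [0.4349, 0.0926, 0.2154]
ee_rot: [0.004, 0.001, 1.0, 0.002]
force: [0.7, -0.9, -0.1]
finger_gap: 0.0002
finger_force: 0.0
```

```bash
python3 lip.py; python3 - <<'E'
from m import *
im,d=r.capture("scene");save("end.png",cv2.resize(im[110:310,120:370],None,fx=3.2,fy=3,interpolation=cv2.INTER_CUBIC))
E
```

```text
[0.43492247 0.09258163 0.21544298] [ 0.65264319 -0.93231764 -0.12660847]
scene 0.665 89 [0.0869 0.088 ]
scene 0.68 154 [0.0853 0.0869]
scene 0.72 168 [0.0799 0.0819]
scene 0.76 176 [0.0743 0.0756]
scene 0.8 187 [0.0688 0.0706]
side 0.665 49 [0.0874 0.0888]
side 0.68 52 [0.0861 0.0874]
side 0.72 41 [0.0811 0.0821]
side 0.76 41 [0.0758 0.0765]
side 0.8 37 [0.0704 0.0718]
```

View pics/end.png

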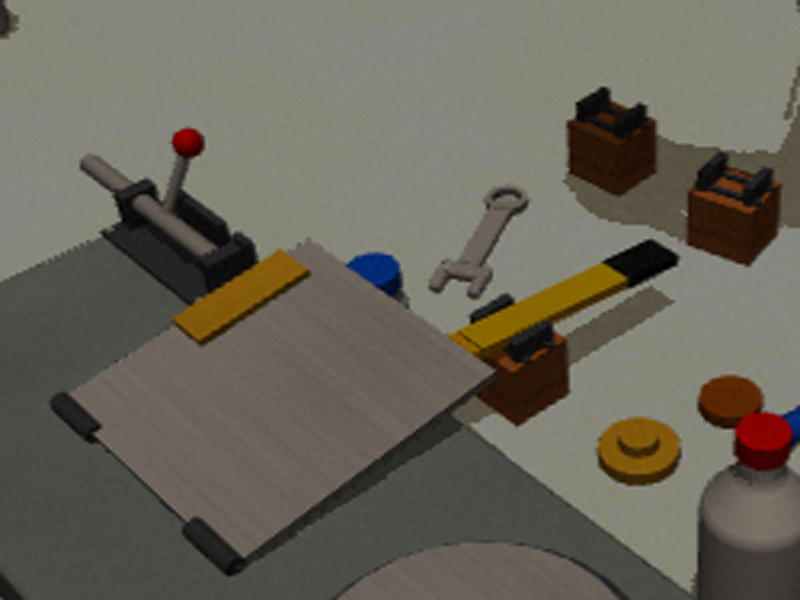

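The hatch stands ajar, the bolt is back with its knob up at crop (188,142), and the bar is still seated between its cheeks at crop (520,330). Everything else is where it was and the gripper is clear, so I'll hand in.

```bash
python3 -c "
from cell import r
print(r.finish_job())"
```

```text
the job is handed in; nothing more can be done
None
```

The job is handed in: the bolt is fully back, the hatch's lip is levered up about 25 mm and staying there, the bar is still seated on its block, and the robot is clear of everything.

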